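# Sort wheel blanks and bushes through the two-way chute

### The job

Hang the yellow bin by its back lip on the sorter's bin rail and slide it along to the red mark, so that it hangs squarely under the left-hand spout, before any wheel blank is sorted. Then sort all the parts lying on the green mat through the hopper, throwing the diverter lever to the proper side before each drop: wooden wheel blanks must end up in the yellow bin and steel bushes in the blue bin (the flap leans the same way as the lever and shuts that side, so parts leave by the other spout). Do not carry blanks in the yellow bin, and leave the spanner, the glue bottle and the plywood toy where they are.

Things in the scene. Friction and masses are not known exactly. Their poses are not given: they have to be found in the camera images.
- sorter: two-way sorting chute fixed to the bench: grey inverted Y under a steel hopper, on a column (30 mm square, 233 high, at x = 108 mm). Origin on the bench under the hopper's centre; x from its front (lever, robot side) to its back, y to its left along the bin rail. Base plate 8 mm thick, x -60 to 125, y -140 to 140 mm
- hopper (a point): centre of the hopper's open mouth at rim height, 290 mm above the bench. The mouth is 140 mm (sorter's y) by 120 mm (x), a funnel narrowing to a 70 by 70 mm throat 50 mm lower, where the flap's tip swings. Release a part over the middle, at or just above the rim
- diverter (a joint): flap and lever, one piece, on a shaft along the sorter's x, 163 mm above the bench; rad, 0 upright (parts go either way), stops at -0.45 and 0.45. Positive: leans to the sorter's left (+y), parts fall RIGHT (blue bin). Negative: leans right (-y), parts fall LEFT (yellow bin). Fully over within 0.06 rad of a stop. Stays where left (friction, about 2 N at the knob)
- lever_knob (a point): top centre of the black lever knob, a cylinder 28 mm across and 36 mm long on a 10 mm rod, 148 mm from the shaft, 82 mm in front of the hopper's centre; its top is 311 mm above the bench when upright (296 at a stop) and moves 64 mm to either side. Can be pushed sideways with closed fingers
- spout_left (a point): centre of the left spout's lower end, 100 mm above the bench. Both spouts are 76 mm deep (sorter's x), y = 48 to 122 mm left and -48 to -122 mm right; the legs converge upwards: outside of a leg at |y| = 122 mm up to z = 140 mm, 90 mm at z = 170 mm, 50 mm at z = 220 mm
- rail_mark (a point): the red mark: middle of a red band across the rail, at the rail's top edge; 85 mm to the left of the sorter's centre line
- rail_end (a point): left end of the bin rail, top edge. The rail is an upright steel strip along the sorter's y, 5 mm thick (sorter x 50.5 to 55.5 mm), z 30 to 88 mm, y -150 to 370 mm, held from behind at y = 350 mm by a low foot (top 54 mm high). Nothing stands over it for y above 125 mm
- bin_place (a point): where the yellow bin's origin lies when it hangs at the mark: sorter frame (0, 85, 22) mm; axes as the sorter's. The bin hangs with its x along the sorter's x, back wall in front of the rail, down-turned lip behind it
- bin: yellow picking bin, open box 96 (x) by 100 (y) by 70 mm high, wall 3 mm, about 160 g, on the bench left of the sorter at the start. Origin at the centre of its underside; x points to its back, which carries the lip. On its left side (+y) an upright grip fin 12 mm thick (x), y 50 to 95, z 40 to 80 mm. A red line on the lip shows its middle
- bin_grip (a point): where to grip the bin's fin, pinching its 12 mm thickness (along the bin's x): bin frame (0, 78, 66) mm
- bin_lip (a point): middle of the lip's slot, underside of the lip, bin frame (52.5, 0, 66) mm; rests on the rail's top edge when hung. The lip is 70 mm long; slot x 48 (back wall) to 57 mm; the 4 mm down-turn reaches down to z = 48 mm and then flares out to x = 66, z = 40 mm. 4 mm of play on the rail: the hung bin droops up to 0.08 rad
- blue_floor (a point): centre of the blue bin's inner floor, 25 mm above the bench (inside 90 by 94 mm, 67 mm deep, axes as the sorter's); the blue bin is fixed to the rail under the right-hand spout, at sorter y = -85 mm
- blank0: turned beech wheel blank, pale wood disc with a small black axle hole, 36 mm across, 16 mm thick, 14 g; origin at the centre of its underside, z up through the disc. Lies flat on the mat at the start. May be absent
- blank1: turned beech wheel blank, pale wood disc with a small black axle hole, 36 mm across, 16 mm thick, 14 g; origin at the centre of its underside, z up through the disc. Lies flat on the mat at the start. May be absent
- blank2: turned beech wheel blank, pale wood disc with a small black axle hole, 36 mm across, 16 mm thick, 14 g; origin at the centre of its underside, z up through the disc. Lies flat on the mat at the start. May be absent
- bush0: steel bush, short grey-metal cylinder with a dark bore, 24 mm across, 18 mm tall, 45 g; origin at the centre of its underside, z along its axis. Stands on the mat at the start. May be absent
- bush1: steel bush, short grey-metal cylinder with a dark bore, 24 mm across, 18 mm tall, 45 g; origin at the centre of its underside, z along its axis. Stands on the mat at the start. May be absent
- bush2: steel bush, short grey-metal cylinder with a dark bore, 24 mm across, 18 mm tall, 45 g; origin at the centre of its underside, z along its axis. Stands on the mat at the start. May be absent
- mat: green cutting mat, 250 (x) by 180 mm (y), 1 mm thin, drawn on the bench and fixed, no obstacle; origin at its centre. The parts rest at bench height (z = 0) on it
- spanner: bystander: steel combination spanner 150 mm long, lying flat, 8 mm high; origin at its middle. Leave alone
- glue: bystander: white glue bottle with red cap, 56 mm across, 150 mm tall; origin at its underside. Leave alone
- toy: bystander: cloud-shaped plywood toy blank about 190 by 100 mm, 18 mm thick, lying flat beyond the sorter; origin at its underside. Leave alone

How it is judged (in metres and radians):
On the way:
1. the yellow bin hangs on the rail at the red mark, let go (x of bin in the frame of bin_place between -0.008 and 0.008 m and y of bin in the frame of bin_place between -0.01 and 0.01 m and z of bin in the frame of bin_place between -0.008 and 0.008 m and angle between bin's own z axis and vertical below 0.15 rad and angle between the x axis of bin and the x axis of sorter, either way round below 0.15 rad and contact force between the fingers and bin below 0.05 N and linear speed of bin below 0.03 m/s), for 0.2 s.
At the end, for the whole second after the job is handed in: The yellow bin hangs on the rail at the red mark (within 10 mm along the rail, 8 mm across, 8 mm in height, tilted less than 0.15 rad), every wheel blank present lies in it, every steel bush present lies in the blue bin, and all are at rest (x of bin in the frame of bin_place between -0.008 and 0.008 m and y of bin in the frame of bin_place between -0.01 and 0.01 m and z of bin in the frame of bin_place between -0.008 and 0.008 m and angle between bin's own z axis and vertical below 0.15 rad and angle between the x axis of bin and the x axis of sorter, either way round below 0.15 rad and linear speed of bin below 0.03 m/s and x of blank0 in the frame of bin between -0.047 and 0.047 m and y of blank0 in the frame of bin between -0.049 and 0.049 m and z of blank0 in the frame of bin between -0.002 and 0.068 m and linear speed of each of blank0, blank1, blank2, bush0, bush1, bush2 below 0.05 m/s and x of blank1 in the frame of bin between -0.047 and 0.047 m and y of blank1 in the frame of bin between -0.049 and 0.049 m and z of blank1 in the frame of bin between -0.002 and 0.068 m and x of blank2 in the frame of bin between -0.047 and 0.047 m and y of blank2 in the frame of bin between -0.049 and 0.049 m and z of blank2 in the frame of bin between -0.002 and 0.068 m and x of bush0 in the frame of blue_floor between -0.047 and 0.047 m and y of bush0 in the frame of blue_floor between -0.049 and 0.049 m and z of bush0 in the frame of blue_floor between -0.005 and 0.068 m and x of bush1 in the frame of blue_floor between -0.047 and 0.047 m and y of bush1 in the frame of blue_floor between -0.049 and 0.049 m and z of bush1 in the frame of blue_floor between -0.005 and 0.068 m and x of bush2 in the frame of blue_floor between -0.047 and 0.047 m and y of bush2 in the frame of blue_floor between -0.049 and 0.049 m and z of bush2 in the frame of blue_floor between -0.005 and 0.068 m); the robot touches nothing.
It fails at once if a wheel blank is in the yellow bin and more than 85 mm (seen from above) from the middle of the bin's place at the mark: loaded past the chute, or carried ((x of blank0 in the frame of bin between -0.047 and 0.047 m and y of blank0 in the frame of bin between -0.049 and 0.049 m and z of blank0 in the frame of bin between -0.002 and 0.068 m and horizontal distance between blank0 and bin_place above 0.085 m) or (x of blank1 in the frame of bin between -0.047 and 0.047 m and y of blank1 in the frame of bin between -0.049 and 0.049 m and z of blank1 in the frame of bin between -0.002 and 0.068 m and horizontal distance between blank1 and bin_place above 0.085 m) or (x of blank2 in the frame of bin between -0.047 and 0.047 m and y of blank2 in the frame of bin between -0.049 and 0.049 m and z of blank2 in the frame of bin between -0.002 and 0.068 m and horizontal distance between blank2 and bin_place above 0.085 m)).
It fails at once if the spanner is pushed more than 30 mm (distance of spanner from where it was at the start of the episode above 0.03 m).
It fails at once if the glue is pushed more than 30 mm or tipped (distance of glue from where it was at the start of the episode above 0.03 m or angle between glue's own z axis and vertical above 0.5 rad).
It fails at once if the toy is pushed more than 30 mm (distance of toy from where it was at the start of the episode above 0.03 m).
Of blank0, blank1, blank2, bush0, bush1, bush2 only 4 to 5 are there at a start; the rules pass over those that are not, and their reading is None.
At some moment in a run one of blank0, blank1, blank2, bush0, bush1, bush2 may be knocked a few centimetres aside while the robot is not near it.
It also fails if it takes over 208 s, if anything falls off the work surface, if the arm or the gripper's body presses on something with over 40 N, if the wrist force passes 120 N, or if a joint passes its speed limit or range.

### The arm

A 6-joint arm with a two-finger parallel gripper is mounted at the origin on the work surface. World frame = base frame: x ahead of the robot, y to its left, z up, the work surface at z = 0. Lengths are in mm, angles in degrees, forces in N, time in s.
With the tool pointing down it reaches from about 300 to 850 mm from the base axis. Payload 4.2 kg.
Tool frame: the origin (TCP) lies at the very end of the fingers, on their centre line; the grasp point (between the pads) lies 19 mm behind it; z points along the fingers, y is the line along which they close (so a half turn about z gives the same grasp; the last joint's range is limited). The gripper opens to 91 mm and grips with 3 to 60 N. Pads are 32 mm wide; open, the fingers measure 118 mm over their backs; the gripper's body (76 mm by 178 mm) begins 60 mm behind the grasp point.
Start: joints at [-72.021, 18.312, 89.639, -0, 72.044, -1.146], TCP at [188.394, -543.278, 213.976] pointing down, gripper open.
Joint ranges: [-177.97, 177.97], [-48.28, 115.42], [12.27, 149.76], [-77.06, 257.06], [2.81, 150.46], [-146.56, 146.56]. Speed limits (degrees/s): [147.25, 147.25, 180, 180, 180, 180].

### API

Orientations are given as [roll, pitch, yaw] about the fixed x, y, z axes, in that order (R = Rz(yaw) Ry(pitch) Rx(roll)).
In Python, from workcell import env, eyes gives the robot as it stands.
- The arm moves only by the tool send_rows, never from a script. Its argument "targets" is text: rows parted by semicolons, each of 7 numbers parted by spaces: the shift along the tool's x, y, z in m, then the turn, a rotation vector about the tool's x, y, z in degrees, then the opening in per cent of the stroke, from 0 (shut) to 100 (fully open). A call has 1 to 12 rows; each row is the pose to reach, as a shift and turn from the pose commanded when the call began, along the tool's axes at that moment; what a row does not reach only later rows make up. A row lasts 1/12 s, in which the tool goes at most 41.7 mm and 7.16 degrees, less where a joint would pass 70% of its speed; a pose out of reach is approached as far as the arm can. A call with a gripper value outside its range is refused whole. The fingers move at their own pace and stop on an object; "grip_force" is the grip in N (left out, the last holds). Time passes only in rows, so rows that repeat a pose let the fingers close. It gives the time, the measured TCP pose, the force, the opening and the grip force at its end, in the units of the state.
- env.state(): the state, without advancing time (a new reading comes with each control period).
- eyes.grab_frame(name): name is "scene" or "top"; returns a dict with "image" (400x640x3 uint8, blue, green, red), "fovy" (degrees; the focal length in pixels is half the picture's height over the tangent of half this angle, whatever the lens; pixels are square), "cx", "cy" (the principal point, pixels), "D" ([k1, k2, p1, p2, k3] as OpenCV has them; the pictures are not rectified), "eye" and "attitude" of the camera in the world. Camera axes: x right, y up, looking along -z (the intrinsics and any distortion apply to the point x, -y, -z); pixel columns grow to the right and rows downward; lengths in mm; the calibration is good to about 2 mm. A picture is of the moment at which its call begins. There is no depth.
- env.job_done(): hands the job in; it is judged then, once.
The state is a dict: "time_s": time; "qpos": joint angles; "qvel": joint speeds; "effort": joint torques, N m; "ee_pos": TCP position; "ee_rot": TCP orientation; "force": force on the tool from outside, world axes, zero at the start; "torque": the same for the moment, N m; "gripper_width": finger opening in mm; "gripper_force": force on a finger pad.
Only numpy, scipy, OpenCV 4.12 (cv2) and the standard library are available. Lean on these libraries where they do the work, as an engineer would, in place of code of your own. Each camera call takes 0.05 s, during which the arm holds its last target. There are 200 camera calls.

## Working session

There is one attempt and no reset: what is moved stays moved. The work goes in short steps, Python scripts to look and compute and a tool call to move; the robot and the scene stay as the last step left them, time stands still between calls to the robot, and variables do not carry over. Pictures are saved under pics/ and viewed, at most 14 in all, crops included, and the job is handed in when it is done.

Besides the shell and the picture viewer there is one more tool, called by a JSON object that holds its "method" and its "body", one argument or row to a line. send_rows: Moves the arm, as the interface text tells. Its arguments: {"type":"object","properties":{"targets":{"type":"string"},"grip_force":{"type":"number"}},"required":["targets"]}

```bash
ls; mkdir -p pics
python3 - <<'E'
from workcell import env, eyes
import cv2,pickle
for n in("scene","top"):
    f=eyes.grab_frame(n); cv2.imwrite(f"pics/{n}0.png",f["image"]); pickle.dump(f,open(f"{n}0.pkl","wb"))
    print({k:v for k,v in f.items() if k!="image"})
print(env.state())
E
```

```text
pics
{'fovy': 43.60671222172475, 'cx': 316.73053330628824, 'cy': 195.88202080498002, 'D': array([-0.02756505,  0.        ,  0.        ,  0.        ,  0.        ]), 'eye': array([1318.25004683, -334.71263531, 1366.09558851]), 'attitude': array([35.39341907, -0.60050806, 62.78222159])}
{'fovy': 55.561705640906986, 'cx': 309.93069800476223, 'cy': 200.61606410449573, 'D': array([0.00495342, 0.        , 0.        , 0.        , 0.        ]), 'eye': array([ 409.10195887,   43.43373406, 1295.41070085]), 'attitude': array([  9.14403185,  -0.27736414, -88.41808088])}
{'time_s': 0.1, 'qpos': array([-7.20241091e+01,  1.83469130e+01,  8.96978255e+01, -2.52040053e-03,
        7.20431312e+01, -1.14619129e+00]), 'qvel': array([-0.02426356,  0.02041339, -0.12167261, -0.05665163, -0.11007756,
        0.0315134 ]), 'effort': array([ 2.19802096e-03, -4.13326049e+01, -2.32508129e+01,  7.30441441e-02,
        4.21600300e-02, -6.35714150e-05]), 'ee_pos': array([ 188.21014148, -542.86414915,  213.22580194]), 'ee_rot': array([-1.79912100e+02,  6.38256238e-04,  1.91228616e+01]), 'force': array([-0.0455826 , -0.187143  , -0.44281685]), 'torque': array([-0.02988753,  0.01938969, -0.04297998]), 'gripper_force': 0.0, 'gripper_width': 91.43395281418351}
```

View pics/top0.png

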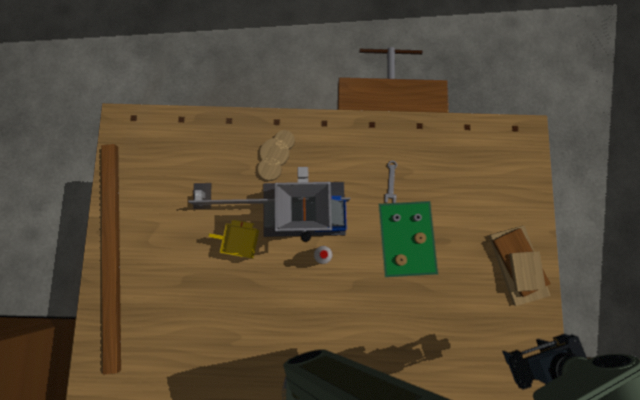

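View pics/scene0.png

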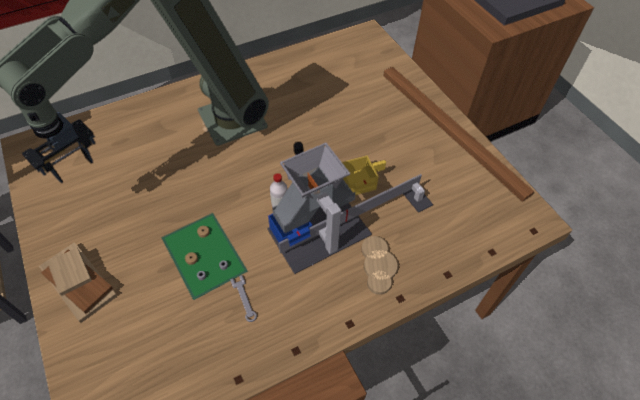

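The top view shows the sorter near (305,208), the bin near (238,240), blanks at (401,259) and (420,238), bushes at (397,217) and (417,217), and glue at (324,255). The scene view confirms two blanks and two bushes.

```bash
cat > h.py <<'E'
import numpy as np,cv2,pickle
from scipy.spatial.transform import Rotation as R
def load(n): return pickle.load(open(n,"rb"))
def K(f):
    h=f["image"].shape[0]; F=h/2/np.tan(np.radians(f["fovy"]/2))
    return np.array([[F,0,f["cx"]],[0,F,f["cy"]],[0,0,1.]])
def rot(f): return R.from_euler("xyz",f["attitude"],degrees=True).as_matrix()
def ray(f,uv):
    p=cv2.undistortPoints(np.array(uv,float).reshape(-1,1,2),K(f),f["D"]).reshape(-1,2)
    return np.c_[p[:,0],-p[:,1],-np.ones(len(p))]@rot(f).T
def plane(f,uv,z):
    d=ray(f,uv); e=f["eye"]; return (e+d*((z-e[2])/d[:,2])[:,None])[:,:2]
def proj(f,P):
    c=(np.atleast_2d(P)-f["eye"])@rot(f); c=c*[1,-1,-1]
    return cv2.projectPoints(c.reshape(-1,1,3),np.zeros(3),np.zeros(3),K(f),f["D"])[0].reshape(-1,2)
def tri(f1,u1,f2,u2):
    d1=ray(f1,u1)[0];d2=ray(f2,u2)[0]
    A=np.c_[d1,-d2];t=np.linalg.lstsq(A,f2["eye"]-f1["eye"],rcond=None)[0]
    a=f1["eye"]+t[0]*d1;b=f2["eye"]+t[1]*d2
    return (a+b)/2,np.linalg.norm(a-b)
def crop(f,x0,y0,x1,y1,s,name): cv2.imwrite(name,cv2.resize(f["image"][y0:y1,x0:x1],None,fx=s,fy=s,interpolation=cv2.INTER_CUBIC))
def blobs(f,lo,hi,amin=10,box=None):
    hsv=cv2.cvtColor(f["image"],cv2.COLOR_BGR2HSV); m=cv2.inRange(hsv,lo,hi)
    if box: k=np.zeros_like(m);k[box[1]:box[3],box[0]:box[2]]=1;m=m*k
    n,l,s,c=cv2.connectedComponentsWithStats(m); return [(c[i].round(1),s[i]) for i in range(1,n) if s[i,4]>=amin],l,m
E
python3 - <<'E'
from h import *
t=load("top0.pkl");s=load("scene0.pkl")
crop(t,180,150,350,275,4.7,"pics/t1.png")
crop(s,255,130,435,280,4,"pics/s1.png")
hsv=cv2.cvtColor(t["image"],cv2.COLOR_BGR2HSV)
g=cv2.inRange(hsv,(50,120,60),(80,255,255)); c=max(cv2.findContours(g,0,2)[0],key=cv2.contourArea)
box=cv2.boxPoints(cv2.minAreaRect(c)); print("mat",plane(t,box,0).round(1))
hull=np.zeros_like(g);cv2.fillConvexPoly(hull,cv2.convexHull(c),1)
h=((g==0)&(cv2.erode(hull,np.ones((3,3)))>0)).astype(np.uint8)
n,l,st,ce=cv2.connectedComponentsWithStats(h)
for i in range(1,n):
    if st[i,4]>15: print(ce[i].round(1),st[i],t["image"][l==i].mean(0).round(),plane(t,ce[i],16)[0].round(1))
E
```

```text
mat [[ 610.  -197.3]
 [ 630.6 -371.8]
 [ 384.7 -387.6]
 [ 365.3 -218.3]]
[415.8 217.3] [410 213  12   9  75] [57. 69. 51.] [ 568.  -317.8]
[395.  217.7] [389 214  12   8  74] [59. 70. 54.] [ 564.8 -247.2]
[418.7 237.8] [412 232  14  12 132] [43. 76. 83.] [ 498.7 -326.3]
[399.5 259.7] [392 254  15  12 136] [44. 77. 84.] [ 424.4 -261.1]
```

View pics/t1.png

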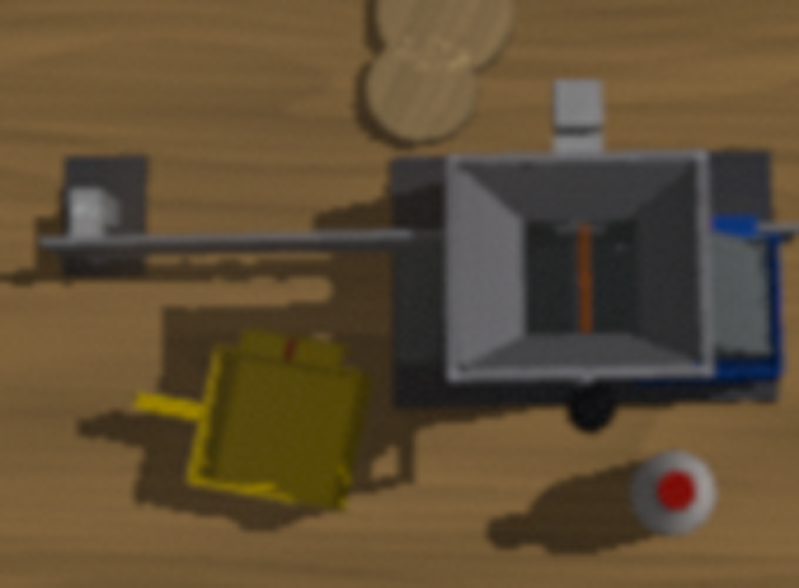

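View pics/s1.png

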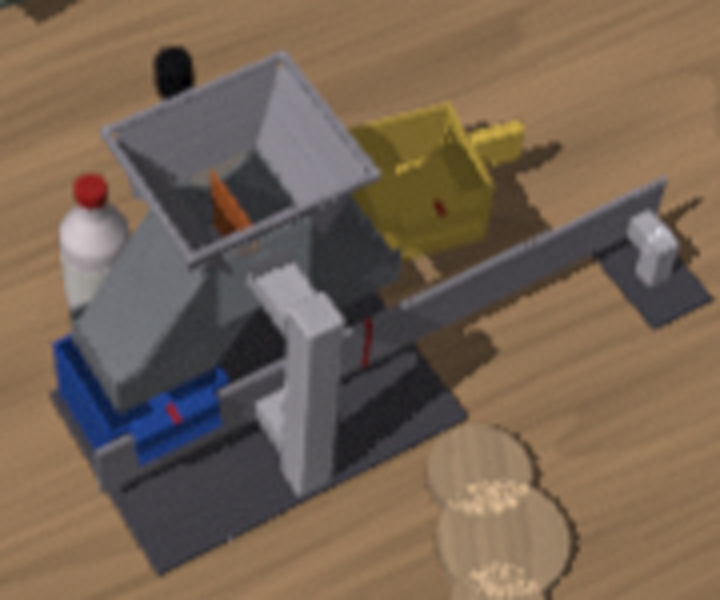

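Top crop: rim corners (447,155), (708,150), (714,378), (447,380), rail end (38,242), bin front corners (188,482) and (343,508), fin tip (137,402), lip red line (291,349). Scene crop: rail end (663,183), red mark (369,320), fin tip (522,130).

```bash
cat > fit.py <<'E'
from h import *
from scipy.optimize import least_squares
t=load("top0.pkl");s=load("scene0.pkl")
T=lambda x,y:((x+.5)/4.7-.5+180,(y+.5)/4.7-.5+150)
S=lambda x,y:((x+.5)/4-.5+255,(y+.5)/4-.5+130)
def fit(cor,p0):
    def W(p,P):
        a=np.radians(p[2]); c,q=np.cos(a),np.sin(a); return np.array([p[0]+c*P[0]-q*P[1],p[1]+q*P[0]+c*P[1],P[2]])
    f=lambda p:np.concatenate([(proj(i,W(p,P))[0]-uv) for i,uv,P in cor])
    r=least_squares(f,p0,loss="soft_l1"); print(r.x.round(1)); print(r.fun.reshape(-1,2).round(1).tolist()); return r.x
so=fit([(t,T(579,266),(0,0,290)),(t,T(38,242),(53,370,88)),(t,T(390,158),(125,140,8)),(t,T(390,405),(-60,140,8)),(t,T(772,152),(125,-140,8)),
(s,S(663,183),(53,370,88)),(s,S(369,320),(55.5,85,88)),(s,S(465,415),(125,140,8)),(s,S(163,573),(125,-140,8))],[520,50,0])
bi=fit([(t,T(137,402),(0,95,80)),(t,T(291,349),(56,0,70)),(t,T(188,482),(-48,50,70)),(t,T(343,508),(-48,-50,70)),
(s,S(522,130),(0,95,80)),(s,S(440,208),(60,0,60))],[450,220,0])
print("knob tri",tri(t,T(592,408),s,S(174,55)))
print("glue tri",tri(t,T(677,490),s,S(90,190)))
np.save("so.npy",so);np.save("bi.npy",bi)
E
python3 fit.py
```

```text
[555.6  62.3   2.7]
[[-0.2, -0.1], [0.4, -0.2], [0.1, -0.4], [0.1, 0.7], [-0.3, -0.5], [0.4, -1.4], [-0.2, 0.8], [0.6, -0.2], [-1.6, -0.3]]
[470.9 269.4  -8.3]
[[-0.3, -0.2], [0.3, -0.7], [0.3, 0.3], [-1.9, 0.2], [-0.5, -1.7], [-0.2, 3.3]]
knob tri (array([473.79652193,  52.56857272, 312.45601777]), np.float64(1.8060269239327444))
glue tri (array([433.76273822,  -2.62413397, 143.7541319 ]), np.float64(0.1706653367543608))
```

```bash
cat > go.py <<'E'
# usage: go.py x y z yaw [x y z yaw ...]: shifts/turns in the current tool frame (m, deg)
import sys
from h import *
from workcell import env
s=env.state(); R0=R.from_euler("xyz",s["ee_rot"],degrees=True)
print("t",round(s["time_s"],1),"at",s["ee_pos"].round(1),s["ee_rot"].round(1),"w",round(s["gripper_width"],1),"q",s["qpos"].round(0))
a=list(map(float,sys.argv[1:]))
for i in range(0,len(a),4):
    d=R0.inv().apply(np.array(a[i:i+3])-s["ee_pos"])/1000
    w=(R0.inv()*R.from_euler("xyz",[180,0,a[i+3]],degrees=True)).as_rotvec(degrees=True)
    print(*d.round(4),"|",*w.round(1),"| %.0f mm"%(1000*np.linalg.norm(d)))
E
python3 go.py 400 -150 370 80 ; python3 -c "
from h import *
b=np.load('bi.npy');s=np.load('so.npy')
def W(p,x,y):
    a=np.radians(p[2]);return (p[0]+np.cos(a)*x-np.sin(a)*y).round(1),(p[1]+np.sin(a)*x+np.cos(a)*y).round(1)
print('fin',W(b,0,78),'hang200',W(s,0,278),'mark',W(s,0,163))"
```

```text
t 0.1 at [ 188.2 -542.9  213.2] [-179.9    0.    19.1] w 91.4 q [-72.  18.  90.  -0.  72.  -1.]
0.3288 -0.302 -0.1563 | -0.1 -0.0 -60.9 | 473 mm
fin (np.float64(482.2), np.float64(346.6)) hang200 (np.float64(542.7), np.float64(340.0)) mark (np.float64(548.0), np.float64(225.1))
```

{"method": "send_rows", "body": {
  "targets": "0 0 -0.04 0 0 0 60; 0.329 -0.302 -0.156 0 0 -61 60; 0.329 -0.302 -0.156 0 0 -61 60; 0.329 -0.302 -0.156 0 0 -61 60; 0.329 -0.302 -0.156 0 0 -61 60; 0.329 -0.302 -0.156 0 0 -61 60; 0.329 -0.302 -0.156 0 0 -61 60; 0.329 -0.302 -0.156 0 0 -61 60; 0.329 -0.302 -0.156 0 0 -61 60; 0.329 -0.302 -0.156 0 0 -61 60; 0.329 -0.302 -0.156 0 0 -61 60; 0.329 -0.302 -0.156 0 0 -61 60"
}}

```text
time_s: 1.1
ee_pos: [399.1, -150.8, 369.5]
ee_rot: [-180.0, 0.0, 80.1]
force: [1.3, -0.6, -0.6]
gripper_width: 54.9
gripper_force: 0.0
```

```bash
python3 go.py 440 250 370 81.7 482 347 150 81.7
```

```text
t 1.1 at [ 399.1 -150.8  369.5] [-180.     0.    80.1] w 54.9 q [-22.   1.  89.  -0.  90. -12.]
0.4019 -0.0284 -0.0005 | -0.0 0.0 -1.6 | 403 mm
0.5046 -0.0037 0.2195 | -0.0 0.0 -1.6 | 550 mm
```

{"method": "send_rows", "body": {
  "targets": "0.402 -0.028 0 0 0 -1.6 60; 0.402 -0.028 0 0 0 -1.6 60; 0.402 -0.028 0 0 0 -1.6 60; 0.402 -0.028 0 0 0 -1.6 60; 0.402 -0.028 0 0 0 -1.6 60; 0.402 -0.028 0 0 0 -1.6 60; 0.402 -0.028 0 0 0 -1.6 60; 0.402 -0.028 0 0 0 -1.6 60; 0.402 -0.028 0 0 0 -1.6 60; 0.402 -0.028 0 0 0 -1.6 60; 0.504 -0.004 0.22 0 0 -1.6 45; 0.504 -0.004 0.22 0 0 -1.6 45"
}}

```text
time_s: 2.1
ee_pos: [455.1, 283.5, 294.4]
ee_rot: [179.8, -0.2, 81.8]
force: [0.1, 0.1, -1.1]
gripper_width: 44.0
gripper_force: 0.0
```

{"method": "send_rows", "body": {
  "targets": "0.086 0.02 0.18 0 0 0 45; 0.086 0.02 0.18 0 0 0 45; 0.086 0.02 0.18 0 0 0 45; 0.086 0.02 0.18 0 0 0 45; 0.086 0.02 0.18 0 0 0 45; 0.086 0.02 0.18 0 0 0 45"
}}

```text
time_s: 2.6
ee_pos: [483.5, 362.8, 106.3]
ee_rot: [-179.5, 0.5, 81.8]
force: [-1.3, -0.7, -1.2]
gripper_width: 41.3
gripper_force: 0.0
```

```bash
python3 go.py 482 347 150 81.7
python3 - <<'E'
from workcell import eyes
from h import *
t=eyes.grab_frame("top");s=eyes.grab_frame("scene")
pickle.dump(t,open("top1.pkl","wb"));pickle.dump(s,open("scene1.pkl","wb"))
a=cv2.resize(t["image"][200:290,170:290],(480,360));b=cv2.resize(s["image"][100:220,300:460],(480,360))
cv2.imwrite("pics/g1.png",np.vstack([cv2.resize(a,(400,300)),cv2.resize(b,(400,300))]))
E
```

```text
t 2.6 at [483.5 362.8 106.3] [-179.5    0.5   81.8] w 41.3 q [36. 26. 94.  0. 61. 44.]
-0.0162 0.0004 -0.0436 | -0.5 0.5 0.1 | 46 mm
```

View pics/g1.png

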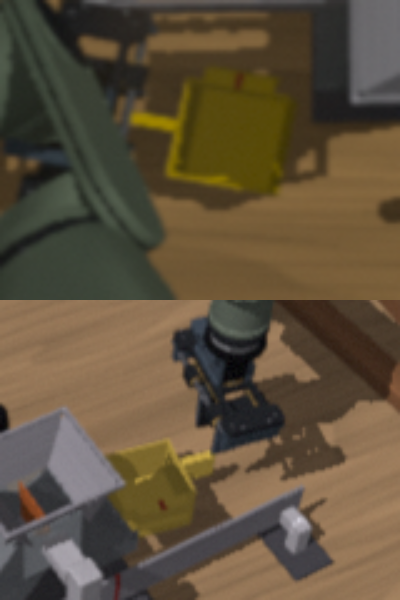

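The pictures show the open fingers straddling just outside the fin tip (top half, around (135,115)), aligned with it. I'll go down and grip.

{"method": "send_rows", "body": {
  "targets": "-0.016 0 0.03 -0.5 0.5 0 45; -0.016 0 0.058 -0.5 0.5 0 45; -0.016 0 0.058 -0.5 0.5 0 45; -0.016 0 0.058 -0.5 0.5 0 45; -0.016 0 0.058 -0.5 0.5 0 0; -0.016 0 0.058 -0.5 0.5 0 0; -0.016 0 0.058 -0.5 0.5 0 0; -0.016 0 0.058 -0.5 0.5 0 0; -0.016 0 0.058 -0.5 0.5 0 0; -0.016 0 0.058 -0.5 0.5 0 0; -0.016 0 0.058 -0.5 0.5 0 0; -0.016 0 0.058 -0.5 0.5 0 0",
  "grip_force": 30
}}

```text
time_s: 3.7
ee_pos: [484.4, 347.9, 56.9]
ee_rot: [179.5, -0.6, 81.7]
force: [-0.8, 0.2, 6.0]
gripper_width: 11.5
gripper_force: 30.0
```

```bash
python3 go.py 482 346 115 81.7 538 345 115 92.7
```

```text
t 3.7 at [484.4 347.9  56.9] [179.5  -0.6  81.7] w 11.5 q [ 35.  28. 100.   0.  52.  43.]
-0.0017 -0.0016 -0.0581 | 0.5 -0.6 0.0 | 58 mm
0.0054 0.054 -0.0575 | 0.6 -0.5 -11.0 | 79 mm
```

{"method": "send_rows", "body": {
  "targets": "0 0 0 0 0 0 0; 0 0 0 0 0 0 0; 0 0 0 0 0 0 0"
}}

```text
time_s: 3.95
ee_pos: [484.4, 347.9, 56.9]
ee_rot: [179.5, -0.6, 81.7]
force: [-1.7, 0.4, 5.5]
gripper_width: 12.2
gripper_force: 30.0
```

```bash
python3 go.py 482 346 115 81.7
python3 - <<'E'
from workcell import eyes
from h import *
t=eyes.grab_frame("top");s=eyes.grab_frame("scene")
a=cv2.resize(t["image"][200:290,170:290],(400,300),interpolation=2);b=cv2.resize(s["image"][130:220,320:440],(400,300),interpolation=2)
cv2.imwrite("pics/g2.png",np.vstack([a,b]))
E
```

```text
t 4.0 at [484.4 347.9  56.9] [179.5  -0.6  81.7] w 12.2 q [ 35.  28. 100.   0.  52.  43.]
-0.0017 -0.0015 -0.0581 | 0.5 -0.6 0.0 | 58 mm
```

View pics/g2.png

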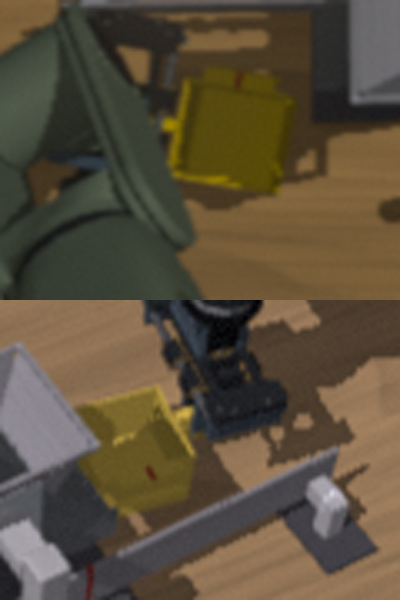

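The fin is gripped (12.2 mm, force 30 N), and the bin stands square in both views. Lifting with a slightly firmer grip.

{"method": "send_rows", "body": {
  "targets": "0 0 -0.02 0.5 -0.6 0 0; 0 0 -0.04 0.5 -0.6 0 0; 0 0 -0.065 0.5 -0.6 0 0; 0 0 -0.065 0.5 -0.6 0 0; 0 0 -0.065 0.5 -0.6 0 0; 0 0 -0.065 0.5 -0.6 0 0",
  "grip_force": 45
}}

```text
time_s: 4.55
ee_pos: [482.7, 346.4, 119.5]
ee_rot: [-179.9, 0.2, 81.7]
force: [-0.3, -0.3, -2.1]
gripper_width: 11.6
gripper_force: 45.0
```

```bash
python3 go.py 542.5 344 122 92.7
python3 - <<'E'
from workcell import eyes
from h import *
t=eyes.grab_frame("top");s=eyes.grab_frame("scene")
pickle.dump(t,open("top2.pkl","wb"));pickle.dump(s,open("scene2.pkl","wb"))
a=cv2.resize(t["image"][200:275,190:290],(533,400)[:2],interpolation=2)[:, :400];b=cv2.resize(s["image"][120:220,320:440],(480,400),interpolation=2)[:300,:400]
cv2.imwrite("pics/g3.png",np.hstack([a[:300],b]))
E
```

```text
t 4.5 at [482.7 346.4 119.5] [-179.9    0.2   81.7] w 11.6 q [35. 24. 95. -0. 61. 43.]
0.0062 0.0595 -0.0026 | -0.1 0.2 -11.0 | 60 mm
```

View pics/g3.png

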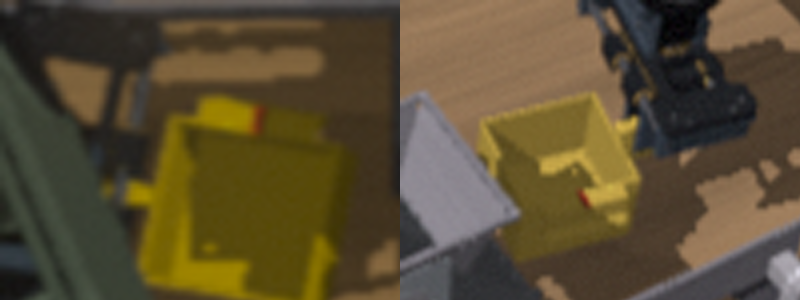

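The bin hangs level from the gripper, its lip red line at top pixel ≈(238,222) and scene ≈(366,170). Next I move to just in front of the rail.

```bash
python3 go.py 532 340 120 92.7
```

```text
t 4.7 at [482.5 346.2 119. ] [-179.8    0.2   81.7] w 11.5 q [35. 24. 95. -0. 61. 43.]
0.001 0.0499 -0.0011 | -0.2 0.2 -11.0 | 50 mm
```

{"method": "send_rows", "body": {
  "targets": "0.001 0.02 -0.001 -0.2 0.2 -5 0; 0.001 0.035 -0.001 -0.2 0.2 -11 0; 0.001 0.05 -0.001 -0.2 0.2 -11 0; 0.001 0.05 -0.001 -0.2 0.2 -11 0; 0.001 0.05 -0.001 -0.2 0.2 -11 0; 0.001 0.05 -0.001 -0.2 0.2 -11 0; 0.001 0.05 -0.001 -0.2 0.2 -11 0; 0.001 0.05 -0.001 -0.2 0.2 -11 0"
}}

```text
time_s: 5.32
ee_pos: [532.3, 340.8, 121.7]
ee_rot: [179.9, -0.1, 92.8]
force: [0.2, -0.6, -0.9]
gripper_width: 11.8
gripper_force: 45.0
```

```bash
python3 go.py 542 340 120 92.7
python3 - <<'E'
from workcell import eyes
from h import *
t=eyes.grab_frame("top");s=eyes.grab_frame("scene")
pickle.dump(t,open("top3.pkl","wb"));pickle.dump(s,open("scene3.pkl","wb"))
for f in(t,s):
    b,_,_=blobs(f,(20,120,60),(35,255,255),50); print([(c.tolist(),x.tolist()) for c,x in b])
a=cv2.resize(t["image"][180:255,190:290],(533,400),interpolation=2)[:, :400];b=cv2.resize(s["image"][130:230,320:440],(480,400),interpolation=2)[:,:400]
cv2.imwrite("pics/g4.png",np.hstack([a,b]))
E
```

```text
t 5.3 at [532.3 340.8 121.7] [ 1.799e+02 -1.000e-01  9.280e+01] w 11.8 q [32. 27. 90. -0. 63. 29.]
-0.0012 0.0097 0.0017 | 0.1 -0.1 0.1 | 10 mm
[([238.6, 217.9], [217, 198, 42, 39, 1375])]
[([368.0, 177.8], [346, 156, 45, 46, 1339])]
```

View pics/g4.png

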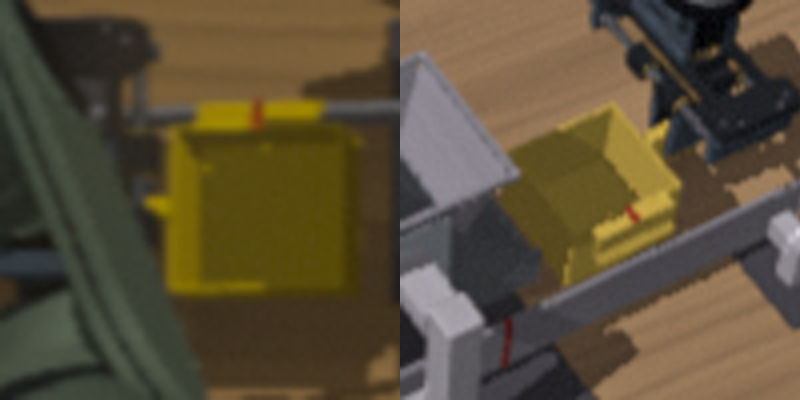

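The bin is parallel to the rail in both views, lip over the rail, gap left to close. I'll feel for the rail gently.

{"method": "send_rows", "body": {
  "targets": "-0.001 0.004 0 0 0 0 0; -0.001 0.008 0 0 0 0 0; -0.001 0.01 0 0 0 0 0; -0.001 0.01 0 0 0 0 0; -0.001 0.01 0 0 0 0 0; -0.001 0.01 0 0 0 0 0"
}}

```text
time_s: 5.92
ee_pos: [543.1, 340.1, 121.8]
ee_rot: [179.8, -0.1, 92.7]
force: [-0.2, 0.7, -3.2]
gripper_width: 12.0
gripper_force: 45.0
```

{"method": "send_rows", "body": {
  "targets": "0 0.001 0 0 0 0 0; 0 0.002 0 0 0 0 0; 0 0.002 0 0 0 0 0; 0 0.002 0 0 0 0 0"
}}

```text
time_s: 6.25
ee_pos: [545.2, 340.3, 121.9]
ee_rot: [179.8, -0.1, 92.7]
force: [-0.7, -0.1, -2.0]
gripper_width: 11.9
gripper_force: 45.0
```

{"method": "send_rows", "body": {
  "targets": "0 0.001 0 0 0 0 0; 0 0.002 0 0 0 0 0; 0 0.002 0 0 0 0 0; 0 0.002 0 0 0 0 0"
}}

```text
time_s: 6.58
ee_pos: [546.6, 340.4, 121.9]
ee_rot: [179.9, -0.1, 92.7]
force: [-1.9, -0.6, -0.8]
gripper_width: 11.6
gripper_force: 45.0
```

{"method": "send_rows", "body": {
  "targets": "0 0.001 0 0 0 0 0; 0 0.0015 0 0 0 0 0; 0 0.0015 0 0 0 0 0; 0 0.0015 0 0 0 0 0"
}}

```text
time_s: 6.92
ee_pos: [546.8, 340.5, 122.1]
ee_rot: [-180.0, -0.1, 92.7]
force: [-5.9, 0.6, 2.7]
gripper_width: 12.1
gripper_force: 45.0
```

{"method": "send_rows", "body": {
  "targets": "0 0.001 0 0 0 0 0; 0 0.0015 0 0 0 0 0; 0 0.0015 0 0 0 0 0; 0 0.0015 0 0 0 0 0"
}}

```text
time_s: 7.25
ee_pos: [547.0, 340.6, 122.2]
ee_rot: [-179.8, -0.1, 92.7]
force: [-9.0, -0.3, 4.2]
gripper_width: 11.9
gripper_force: 45.0
```

Contact felt at x ≈ 546.6. Back off 2 mm and lower.

{"method": "send_rows", "body": {
  "targets": "0 -0.0055 0 0 0 0 0; 0 -0.0055 0 0 0 0 0; 0 -0.0055 0.006 0 0 0 0; 0 -0.0055 0.012 0 0 0 0; 0 -0.0055 0.018 0 0 0 0; 0 -0.0055 0.024 0 0 0 0; 0 -0.0055 0.03 0 0 0 0; 0 -0.0055 0.03 0 0 0 0; 0 -0.0055 0.03 0 0 0 0; 0 -0.0055 0.03 0 0 0 0"
}}

```text
time_s: 8.08
ee_pos: [545.0, 340.4, 92.0]
ee_rot: [179.8, -0.1, 92.7]
force: [0.4, 0.4, -1.9]
gripper_width: 12.1
gripper_force: 45.0
```

{"method": "send_rows", "body": {
  "targets": "0 0 0.004 0 0 0 0; 0 0 0.008 0 0 0 0; 0 0 0.01 0 0 0 0; 0 0 0.01 0 0 0 0; 0 0 0.01 0 0 0 0"
}}

```text
time_s: 8.5
ee_pos: [544.7, 340.3, 81.7]
ee_rot: [179.8, -0.1, 92.7]
force: [0.0, -0.3, -2.3]
gripper_width: 11.8
gripper_force: 45.0
```

```bash
python3 go.py 552 340 120 92.7
python3 - <<'E'
from workcell import eyes
from h import *
t=eyes.grab_frame("top");s=eyes.grab_frame("scene")
pickle.dump(t,open("top4.pkl","wb"));pickle.dump(s,open("scene4.pkl","wb"))
a=cv2.resize(t["image"][180:255,190:290],(533,400),interpolation=2)[:, :400];b=cv2.resize(s["image"][140:240,320:440],(480,400),interpolation=2)[:,:400]
cv2.imwrite("pics/g5.png",np.hstack([a,b]))
E
```

```text
t 8.5 at [544.7 340.3  81.7] [ 1.798e+02 -1.000e-01  9.270e+01] w 11.8 q [31. 30. 91. -0. 59. 28.]
-0.0006 0.0074 -0.0382 | 0.2 -0.1 0.0 | 39 mm
```

View pics/g5.png

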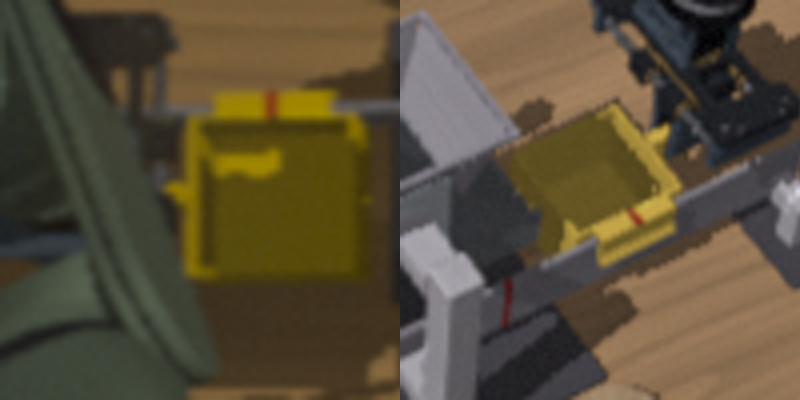

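The lip sits over the rail (red line at top crop (272,103), scene crop (635,217)); now find the slide distance.

```bash
cat > lip.py <<'E'
from h import *
import sys
def redline(f,P,r=9):
    u=proj(f,P)[0]; im=cv2.cvtColor(f["image"],cv2.COLOR_BGR2HSV); 
    m=(cv2.inRange(im,(0,150,60),(7,255,255))|cv2.inRange(im,(172,150,60),(180,255,255)))
    k=np.zeros_like(m); x,y=u.round().astype(int); k[y-r:y+r,x-r:x+r]=1; M=cv2.moments(m*k,True)
    return (M["m10"]/M["m00"],M["m01"]/M["m00"],M["m00"]) if M["m00"] else None
def sort(p,so=np.load("so.npy")):
    a=np.radians(so[2]);d=np.array(p)-so[:2];return np.array([np.cos(a)*d[0]+np.sin(a)*d[1],-np.sin(a)*d[0]+np.cos(a)*d[1]])
def world(x,y,so=np.load("so.npy")):
    a=np.radians(so[2]);return so[:2]+np.array([np.cos(a)*x-np.sin(a)*y,np.sin(a)*x+np.cos(a)*y])
E
python3 - <<'E'
from lip import *
for n in("top4","scene4"):
    f=load(n+".pkl"); g=[*world(55,202),92]
    c=redline(f,g); print(n,c); 
    if c: print(sort(plane(f,c[:2],90 if n[0]=="s" else 94)[0]))
f=load("scene4.pkl");c=redline(f,[*world(55,85),75],7);print(c); 
if c: print("mark",sort(plane(f,c[:2],70)[0]))
print("tcp sorter",sort([544.7,340.3]), world(-1.5,163))
E
```

```text
top4 None
scene4 (379.0, 194.5, 2.0)
[ 55.50791783 204.42838896]
(346.75, 214.0, 4.0)
mark [57.26641249 85.32243901]
tcp sorter [  2.00620961 278.20356735] [546.54008325 225.05777888]
```

{"method": "send_rows", "body": {
  "targets": "-0.01 0 0 0 0 0 0; -0.02 0 0 0 0 0 0; -0.03 0 0 0 0 0 0; -0.04 0 0 0 0 0 0; -0.05 0 0 0 0 0 0; -0.06 0 0 0 0 0 0; -0.07 0 0 0 0 0 0; -0.08 0 0 0 0 0 0; -0.09 0 0 0 0 0 0; -0.09 0 0 0 0 0 0; -0.09 0 0 0 0 0 0"
}}

```text
time_s: 9.52
ee_pos: [549.2, 249.9, 81.9]
ee_rot: [179.8, -0.1, 92.7]
force: [0.8, 0.8, -1.9]
gripper_width: 11.9
gripper_force: 45.0
```

{"method": "send_rows", "body": {
  "targets": "-0.007 0 0 0 0 0 0; -0.014 0 0 0 0 0 0; -0.021 0 0 0 0 0 0; -0.027 0 0 0 0 0 0; -0.027 0 0 0 0 0 0; -0.027 0 0 0 0 0 0; -0.027 0 0 0 0 0 0"
}}

```text
time_s: 10.1
ee_pos: [550.5, 223.5, 81.9]
ee_rot: [179.8, -0.1, 92.7]
force: [-0.8, -0.8, -1.2]
gripper_width: 12.1
gripper_force: 45.0
```

```bash
python3 go.py 552 340 120 92.7
python3 - <<'E'
from workcell import eyes
from h import *
t=eyes.grab_frame("top");s=eyes.grab_frame("scene")
pickle.dump(t,open("top5.pkl","wb"));pickle.dump(s,open("scene5.pkl","wb"))
a=cv2.resize(t["image"][180:255,215:315],(533,400),interpolation=2)[:, :400];b=cv2.resize(s["image"][160:240,310:390],(400,400),interpolation=2)[:,:400]
cv2.imwrite("pics/g6.png",np.hstack([a,b]))
E
```

```text
t 10.1 at [550.5 223.5  81.9] [ 1.798e+02 -1.000e-01  9.270e+01] w 12.1 q [21. 26. 98.  0. 56. 18.]
0.1164 0.0072 -0.0379 | 0.2 -0.1 0.0 | 123 mm
```

View pics/g6.png

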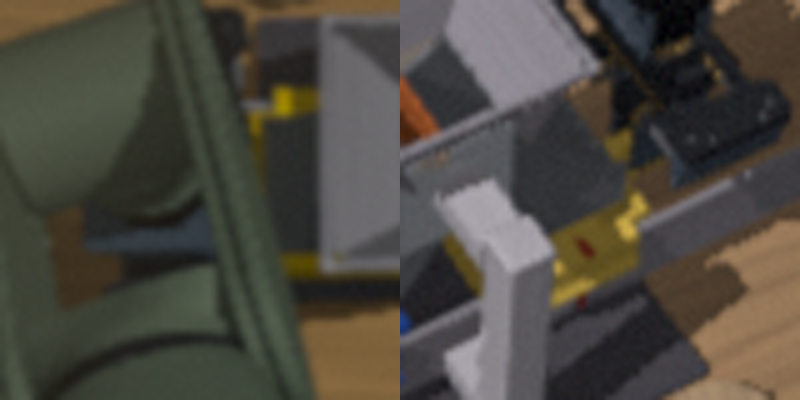

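Run:
```python
from lip import *
f=load("scene5.pkl");g=load("scene4.pkl")
hs=cv2.cvtColor(f["image"],cv2.COLOR_BGR2HSV)
for n,f in(("s4",g),("s5",f)):
    hs=cv2.cvtColor(f["image"],cv2.COLOR_BGR2HSV); m=(cv2.inRange(hs,(0,100,40),(9,255,255))|cv2.inRange(hs,(170,100,40),(180,255,255)))
    nn,l,s,c=cv2.connectedComponentsWithStats(m)
    for i in range(1,nn):
        if 330<c[i][0]<385 and 190<c[i][1]<230: print(n,c[i].round(1),s[i])
f=load("scene5.pkl")
for y in(75,80,85,90): print(y,proj(f,[[*world(55,y),94.],[*world(61,y),84],[*world(55.5,y),50]]).round(1).tolist())
```

```text
s4 [378.7 194.3] [378 194   2   2   3]
s4 [346.3 214.8] [345 210   3  12  19]
s5 [346.7 209.3] [346 209   2   2   3]
s5 [346. 220.] [346 219   1   3   3]
75 [[344.0, 210.5], [344.8, 213.8], [343.3, 218.5]]
80 [[345.4, 209.9], [346.2, 213.1], [344.6, 217.8]]
85 [[346.7, 209.2], [347.6, 212.4], [346.0, 217.1]]
90 [[348.1, 208.5], [349.0, 211.8], [347.3, 216.5]]
```

The lip line and the rail mark both give y ≈ 85 mm. Lower to seat, release, and rise.

{"method": "send_rows", "body": {
  "targets": "0 0 0.001 0 0 0 0; 0 0 0.002 0 0 0 0; 0 0 0.003 0 0 0 0; 0 0 0.003 0 0 0 0; 0 0 0.003 0 0 0 0"
}}

```text
time_s: 10.62
ee_pos: [550.3, 223.5, 78.7]
ee_rot: [179.8, -0.1, 92.7]
force: [0.4, 0.6, -1.1]
gripper_width: 11.3
gripper_force: 45.0
```

{"method": "send_rows", "body": {
  "targets": "0 0 0.001 0 0 0 0; 0 0 0.001 0 0 0 0; 0 0 0.001 0 0 0 0",
  "grip_force": 15
}}

```text
time_s: 10.87
ee_pos: [550.5, 223.6, 78.2]
ee_rot: [179.8, -0.1, 92.7]
force: [-1.8, 1.0, 1.0]
gripper_width: 11.9
gripper_force: 15.0
```

{"method": "send_rows", "body": {
  "targets": "0 0 0 0 0 0 20; 0 0 0 0 0 0 28; 0 0 0 0 0 0 28; 0 0 0 0 0 0 28; 0 0 0 0 0 0 28; 0 0 -0.015 0 0 0 28; 0 0 -0.04 0 0 0 28; 0 0 -0.07 0 0 0 28; 0 0 -0.07 0 0 0 28; 0 0 -0.07 0 0 0 28"
}}

```text
time_s: 11.7
ee_pos: [551.3, 223.8, 149.7]
ee_rot: [179.6, -0.2, 92.7]
force: [0.4, -0.6, 0.1]
gripper_width: 25.8
gripper_force: 0.0
```

```bash
python3 - <<'E'
from workcell import eyes
from lip import *
t=eyes.grab_frame("top");s=eyes.grab_frame("scene")
f=s;hs=cv2.cvtColor(f["image"],cv2.COLOR_BGR2HSV); m=(cv2.inRange(hs,(0,100,40),(9,255,255))|cv2.inRange(hs,(170,100,40),(180,255,255)))
nn,l,st,c=cv2.connectedComponentsWithStats(m)
for i in range(1,nn):
    if 330<c[i][0]<385 and 190<c[i][1]<230: print(c[i].round(1),st[i])
for y in(80,85,90): print(y,proj(f,[[*world(55,y),92.]]).round(1).tolist())
a=cv2.resize(t["image"][180:255,215:315],(533,400),interpolation=2)[:, :400];b=cv2.resize(s["image"][160:240,310:390],(400,400),interpolation=2)[:,:400]
cv2.imwrite("pics/g7.png",np.hstack([a,b]))
E
python3 go.py 500 230 320 90 470 0 350 92.7
```

```text
[345.5 208.5] [345 208   2   2   2]
[345.7 220.3] [345 220   2   2   3]
80 [[345.3, 210.2]]
85 [[346.7, 209.6]]
90 [[348.1, 208.9]]
t 11.8 at [549.6 223.1 147.1] [ 1.799e+02 -1.000e-01  9.270e+01] w 25.6 q [21. 23. 93.  0. 64. 18.]
0.0094 -0.0488 -0.173 | 0.1 -0.1 2.7 | 180 mm
-0.2189 -0.0897 -0.2033 | 0.1 -0.1 0.0 | 312 mm
```

View pics/g7.png

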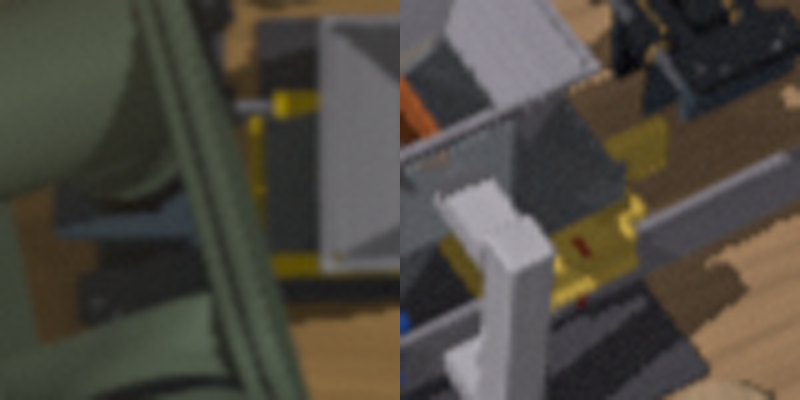

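The picture shows the bin hanging free with its lip red line (scene crop (582,247)) in line with the rail mark (582,300). Next: the lever, pushed to the right (−y) for the blanks.

{"method": "send_rows", "body": {
  "targets": "0 0 -0.2 0 0 0 0; 0 0 -0.2 0 0 0 0; 0 0 -0.2 0 0 0 0; 0 0 -0.2 0 0 0 0; 0 0 -0.2 0 0 0 0; -0.06 -0.088 -0.2 0 0 0 0; -0.06 -0.088 -0.2 0 0 0 0; -0.06 -0.088 -0.2 0 0 0 0; -0.06 -0.088 -0.135 0 0 0 0; -0.06 -0.088 -0.135 0 0 0 0; -0.06 -0.088 -0.135 0 0 0 0; -0.06 -0.088 -0.135 0 0 0 0"
}}

```text
time_s: 12.8
ee_pos: [463.9, 158.8, 280.9]
ee_rot: [-180.0, -0.0, 92.7]
force: [0.5, -0.1, 0.4]
gripper_width: 0.5
gripper_force: 0.0
```

Run:
```python
from workcell import env
from lip import *
print(sort(env.state()["ee_pos"][:2]),env.state()["ee_pos"],sort([473.8,52.6]))
```

```text
[-87.16952737 100.60607283] [463.85622019 158.75808916 280.92195081] [-82.15948596  -5.89894177]
```

Push in −y until the stop is felt.

{"method": "send_rows", "body": {
  "targets": "-0.03 0 0 0 0 0 0; -0.05 0 0 0 0 0 0; -0.065 0 0 0 0 0 0; -0.08 0 0 0 0 0 0; -0.09 0 0 0 0 0 0; -0.1 0 0 0 0 0 0; -0.11 0 0 0 0 0 0; -0.12 0 0 0 0 0 0; -0.125 0 0 0 0 0 0; -0.125 0 0 0 0 0 0"
}}

```text
time_s: 13.63
ee_pos: [470.6, 33.0, 282.2]
ee_rot: [179.8, -0.0, 92.7]
force: [0.9, -0.1, 0.4]
gripper_width: 0.2
gripper_force: 0.0
```

{"method": "send_rows", "body": {
  "targets": "-0.002 0 0 0 0 0 0; -0.004 0 0 0 0 0 0; -0.006 0 0 0 0 0 0; -0.006 0 0 0 0 0 0"
}}

```text
time_s: 13.97
ee_pos: [470.7, 31.1, 282.1]
ee_rot: [179.8, -0.5, 92.7]
force: [-0.1, 8.5, -1.7]
gripper_width: 1.0
gripper_force: 3.7
```

{"method": "send_rows", "body": {
  "targets": "-0.002 0 0 0 0 0 0; -0.004 0 0 0 0 0 0; -0.006 0 0 0 0 0 0; -0.006 0 0 0 0 0 0"
}}

```text
time_s: 14.3
ee_pos: [470.7, 30.1, 282.1]
ee_rot: [179.8, -1.1, 92.8]
force: [-1.8, 22.3, 0.2]
gripper_width: 0.5
gripper_force: 9.8
```

{"method": "send_rows", "body": {
  "targets": "0.03 0 0 0 0 0 40; 0.03 0 -0.04 0 0 0 40; 0.03 0 -0.08 0 0 0 40; 0.03 0 -0.1 0 0 0 40; -0.05 -0.02 -0.1 0 0 0 40; -0.1 -0.02 -0.1 0 0 0 40; -0.15 -0.02 -0.1 0 0 0 40; -0.2 -0.03 -0.1 0 0 0 40; -0.24 -0.04 -0.1 0 0 0 40; -0.26 -0.05 -0.05 0 0 0 40; -0.26 -0.05 0 0 0 0 40; -0.26 -0.05 0 0 0 0 40"
}}

```text
time_s: 15.3
ee_pos: [434.5, -236.7, 290.5]
ee_rot: [179.7, 0.1, 92.7]
force: [0.2, 0.1, -0.3]
gripper_width: 36.3
gripper_force: 0.0
```

```bash
cat > parts.py <<'E'
from workcell import env,eyes
from lip import *
def parts(f):
    P=np.array([[610,-197.3],[630.6,-371.8],[384.7,-387.6],[365.3,-218.3]]); u=proj(f,np.c_[P,np.zeros(4)])
    hsv=cv2.cvtColor(f["image"],cv2.COLOR_BGR2HSV); g=cv2.inRange(hsv,(45,90,30),(85,255,255))
    k=np.zeros_like(g);cv2.fillConvexPoly(k,u.round().astype(int),1);k=cv2.erode(k,np.ones((3,3)))
    n,l,st,ce=cv2.connectedComponentsWithStats(((g==0)&(k>0)).astype(np.uint8))
    for i in range(1,n):
        if st[i,4]>30: print("  px",ce[i].round(1),"area",st[i,4],"sat",int(hsv[l==i][:,1].mean()),"xy",plane(f,ce[i],9)[0].round(1))
def look(tag):
    for n in("top","scene"):
        f=eyes.grab_frame(n);pickle.dump(f,open(n+tag+".pkl","wb"));print(n);parts(f)
        # orange flap & yellow bin checks
    f=load("scene"+tag+".pkl");hs=cv2.cvtColor(f["image"],cv2.COLOR_BGR2HSV); m=(cv2.inRange(hs,(0,100,40),(9,255,255))|cv2.inRange(hs,(170,100,40),(180,255,255)))
    nn,l,st,c=cv2.connectedComponentsWithStats(m)
    print("red",[(c[i].round(1).tolist(),int(st[i,4])) for i in range(1,nn) if 335<c[i][0]<360 and 200<c[i][1]<230])
    s=env.state();print("t",s["time_s"],s["ee_pos"].round(1))
if __name__=="__main__":
    import sys;look(sys.argv[1])
E
python3 parts.py 6; python3 go.py 424.4 -261.1 50 92.7
```

```text
top
  px [396.2 217.2] area 49 sat 26 xy [ 567.3 -252.8]
  px [421.9 246.1] area 1117 sat 50 xy [ 471.9 -338.6]
  px [400.5 259.4] area 112 sat 129 xy [ 425.3 -266.1]
scene
  px [202.8 231.1] area 116 sat 101 xy [ 426.2 -265.8]
  px [190.9 258. ] area 130 sat 100 xy [ 500.9 -331. ]
  px [223.1 264.6] area 71 sat 26 xy [ 566.4 -251.3]
  px [201.  275.1] area 71 sat 26 xy [ 569.8 -323.1]
red [([345.5, 208.5], 2), ([345.7, 220.3], 3)]
t 15.4 [ 430.9 -235.4  284.9]
t 15.4 at [ 430.9 -235.4  284.9] [-179.6   -0.3   92.5] w 36.6 q [-30.   9.  92.   0.  80. -33.]
-0.0268 -0.0058 0.2348 | -0.4 -0.3 -0.2 | 236 mm
```

{"method": "send_rows", "body": {
  "targets": "-0.031 -0.0065 0.04 -0.4 0 0 65; -0.031 -0.0065 0.08 -0.4 0 0 65; -0.031 -0.0065 0.12 -0.4 0 0 65; -0.031 -0.0065 0.16 -0.4 0 0 65; -0.031 -0.0065 0.2 -0.4 0 0 65; -0.031 -0.0065 0.24 -0.4 0 0 65; -0.031 -0.0065 0.24 -0.4 0 0 65; -0.031 -0.0065 0.24 -0.4 0 0 65; -0.031 -0.0065 0.24 -0.4 0 0 65; -0.031 -0.0065 0.24 -0.4 0 0 65"
}}

```text
time_s: 16.23
ee_pos: [432.9, -266.4, 53.8]
ee_rot: [179.1, 0.1, 92.8]
force: [0.1, 0.3, -0.0]
gripper_width: 59.3
gripper_force: 0.0
```

```bash
python3 go.py 425.5 -265.5 4 92.7
```

```text
t 16.2 at [ 432.9 -266.4   53.8] [1.791e+02 1.000e-01 9.280e+01] w 59.3 q [-33.  21. 112.   1.  46. -36.]
0.0014 -0.0081 0.0496 | 0.9 0.1 0.1 | 50 mm
```

{"method": "send_rows", "body": {
  "targets": "0.001 -0.007 0.025 0.8 0 0 65; 0.001 -0.007 0.05 0.8 0 0 65; 0.001 -0.007 0.05 0.8 0 0 65; 0.001 -0.007 0.05 0.8 0 0 65; 0.001 -0.007 0.05 0.8 0 0 0; 0.001 -0.007 0.05 0.8 0 0 0; 0.001 -0.007 0.05 0.8 0 0 0; 0.001 -0.007 0.05 0.8 0 0 0; 0.001 -0.007 0.05 0.8 0 0 0; 0.001 -0.007 0.05 0.8 0 0 0; 0.001 -0.007 0.05 0.8 0 0 0",
  "grip_force": 20
}}

```text
time_s: 17.15
ee_pos: [424.4, -264.7, 1.3]
ee_rot: [-179.9, -0.0, 92.7]
force: [-1.2, 0.7, 6.3]
gripper_width: 35.1
gripper_force: 20.0
```

```bash
python3 go.py 425 -265.5 345 92.7 555.6 62.3 345 92.7
```

```text
t 17.1 at [ 424.4 -264.7    1.3] [-179.9   -0.    92.7] w 35.1 q [-33.  25. 115.  -0.  40. -36.]
-0.0006 -0.0003 -0.3437 | -0.1 -0.0 0.0 | 344 mm
0.3206 0.1457 -0.3439 | -0.1 -0.0 0.0 | 492 mm
```

{"method": "send_rows", "body": {
  "targets": "0 0 -0.04 0 0 0 0; 0 0 -0.08 0 0 0 0; 0 0 -0.12 0 0 0 0; 0 0 -0.16 0 0 0 0; 0 0 -0.2 0 0 0 0; 0.02 0.01 -0.24 0 0 0 0; 0.04 0.02 -0.28 0 0 0 0; 0.06 0.03 -0.31 0 0 0 0; 0.09 0.04 -0.34 0 0 0 0; 0.13 0.06 -0.344 0 0 0 0; 0.165 0.075 -0.344 0 0 0 0; 0.2 0.09 -0.344 0 0 0 0"
}}

```text
time_s: 18.15
ee_pos: [505.8, -59.8, 345.6]
ee_rot: [-179.9, -0.0, 92.7]
force: [1.6, -0.8, -0.1]
gripper_width: 35.5
gripper_force: 20.0
```

```bash
python3 go.py 555.6 62.3 305 92.7
```

```text
t 18.1 at [505.8 -59.8 345.6] [-179.9   -0.    92.7] w 35.5 q [ -8.   9.  83.   0.  88. -11.]
0.1196 0.0555 0.0406 | -0.1 -0.0 -0.0 | 138 mm
```

{"method": "send_rows", "body": {
  "targets": "0.04 0.018 0 0 0 0 0; 0.08 0.037 0 0 0 0 0; 0.11 0.05 0 0 0 0 0; 0.119 0.0555 0 0 0 0 0; 0.119 0.0555 0.02 0 0 0 0; 0.119 0.0555 0.04 0 0 0 0; 0.119 0.0555 0.04 0 0 0 0; 0.119 0.0555 0.04 0 0 0 0; 0.119 0.0555 0.04 0 0 0 55; 0.119 0.0555 0.04 0 0 0 55; 0.119 0.0555 0.04 0 0 0 55; 0.119 0.0555 0.04 0 0 0 55"
}}

```text
time_s: 19.15
ee_pos: [555.3, 60.0, 305.5]
ee_rot: [-179.9, -0.1, 92.7]
force: [-0.5, -0.4, 0.4]
gripper_width: 50.1
gripper_force: 0.0
```

```bash
python3 go.py 540 62.3 350 92.7 501 -331 350 92.7
```

```text
t 19.1 at [555.3  60.  305.5] [-1.799e+02 -1.000e-01  9.270e+01] w 50.1 q [ 5. 14. 82.  0. 84.  2.]
0.0031 -0.0152 -0.0445 | -0.1 -0.1 -0.0 | 47 mm
-0.3879 -0.0727 -0.045 | -0.1 -0.1 -0.0 | 397 mm
```

{"method": "send_rows", "body": {
  "targets": "0 0 -0.03 0 0 0 65; 0 0 -0.045 0 0 0 65; -0.04 -0.008 -0.045 0 0 0 65; -0.08 -0.015 -0.045 0 0 0 65; -0.12 -0.022 -0.045 0 0 0 65; -0.16 -0.03 -0.045 0 0 0 65; -0.2 -0.038 -0.045 0 0 0 65; -0.24 -0.045 -0.045 0 0 0 65; -0.28 -0.053 -0.035 0 0 0 65; -0.315 -0.06 -0.015 0 0 0 65; -0.35 -0.066 0 0 0 0 65; -0.35 -0.066 0 0 0 0 65"
}}

```text
time_s: 20.15
ee_pos: [503.2, -297.8, 300.6]
ee_rot: [-179.5, -0.1, 92.4]
force: [0.5, -0.9, -1.0]
gripper_width: 59.2
gripper_force: 0.0
```

```bash
python3 parts.py 7; python3 go.py 501 -331 60 92.7
python3 - <<'E'
from h import *
t=load("top7.pkl");s=load("scene7.pkl")
a=cv2.resize(t["image"][180:255,215:355],(700,375),interpolation=2)[:, :400];b=cv2.resize(s["image"][140:240,280:380],(400,400),interpolation=2)[:375]
a=cv2.resize(t["image"][185:245,240:320],(400,300),interpolation=2);b=cv2.resize(s["image"][140:215,285:385],(400,300),interpolation=2)
cv2.imwrite("pics/d1.png",np.hstack([a,b]))
E
```

```text
top
  px [396.1 217.1] area 49 sat 25 xy [ 567.7 -252.6]
  px [417.1 217.1] area 49 sat 26 xy [ 569.8 -324.2]
  px [419.7 237.6] area 107 sat 129 xy [ 500.1 -331.6]
  px [432.  268.4] area 58 sat 54 xy [ 398.6 -371. ]
scene
  px [190.9 258. ] area 128 sat 100 xy [ 501.2 -331. ]
  px [223.1 264.6] area 71 sat 26 xy [ 566.4 -251.3]
  px [200.9 275. ] area 70 sat 24 xy [ 569.3 -323.1]
red [([345.8, 208.5], 4), ([345.7, 220.3], 3)]
t 20.25 [ 505.1 -293.6  303.6]
t 20.2 at [ 505.1 -293.6  303.6] [-179.7   -0.2   92.6] w 59.2 q [-31.  17.  79.  -0.  85. -34.]
-0.0379 -0.0047 0.2435 | -0.3 -0.2 -0.1 | 246 mm
```

View pics/d1.png

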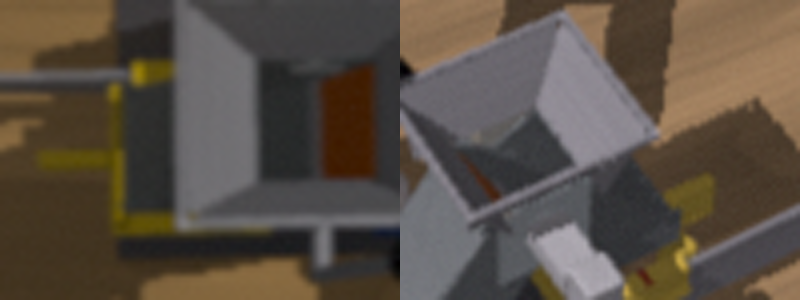

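The flap leans fully right (orange face at left-crop (345,120)), the hopper is empty and the bin still hangs at the mark. On to the second blank.

{"method": "send_rows", "body": {
  "targets": "-0.038 -0.004 0.04 0 0 0 65; -0.038 -0.004 0.08 0 0 0 65; -0.038 -0.004 0.12 0 0 0 65; -0.038 -0.004 0.16 0 0 0 65; -0.038 -0.004 0.2 0 0 0 65; -0.038 -0.004 0.24 0 0 0 65; -0.038 -0.004 0.245 0 0 0 65; -0.038 -0.004 0.245 0 0 0 65; -0.038 -0.004 0.245 0 0 0 65; -0.038 -0.004 0.245 0 0 0 65"
}}

```text
time_s: 21.08
ee_pos: [505.1, -331.4, 62.6]
ee_rot: [179.9, 0.1, 92.8]
force: [-0.3, -0.7, -0.2]
gripper_width: 59.3
gripper_force: 0.0
```

```bash
python3 go.py 500.7 -331 4 92.7
```

```text
t 21.1 at [ 505.1 -331.4   62.6] [1.799e+02 1.000e-01 9.280e+01] w 59.3 q [-34.  28.  98.  -0.  54. -37.]
0.0007 -0.0045 0.0586 | 0.1 0.1 0.1 | 59 mm
```

{"method": "send_rows", "body": {
  "targets": "0 -0.004 0.03 0 0 0 65; 0 -0.004 0.057 0 0 0 65; 0 -0.004 0.057 0 0 0 65; 0 -0.004 0.057 0 0 0 65; 0 -0.004 0.057 0 0 0 0; 0 -0.004 0.057 0 0 0 0; 0 -0.004 0.057 0 0 0 0; 0 -0.004 0.057 0 0 0 0; 0 -0.004 0.057 0 0 0 0; 0 -0.004 0.057 0 0 0 0; 0 -0.004 0.057 0 0 0 0",
  "grip_force": 20
}}

```text
time_s: 22.0
ee_pos: [499.1, -330.9, 3.5]
ee_rot: [-179.9, -0.0, 92.7]
force: [-1.2, 1.4, 5.8]
gripper_width: 35.4
gripper_force: 20.0
```

```bash
python3 go.py 555.6 62.3 345 92.7
```

```text
t 22.0 at [ 499.1 -330.9    3.5] [-179.9   -0.    92.7] w 35.4 q [-35.  32. 101.  -0.  47. -37.]
0.3901 0.0745 -0.3416 | -0.1 -0.0 0.0 | 524 mm
```

{"method": "send_rows", "body": {
  "targets": "0 0 -0.04 0 0 0 0; 0 0 -0.08 0 0 0 0; 0 0 -0.12 0 0 0 0; 0 0 -0.16 0 0 0 0; 0.02 0.004 -0.195 0 0 0 0; 0.04 0.008 -0.23 0 0 0 0; 0.06 0.012 -0.265 0 0 0 0; 0.08 0.016 -0.3 0 0 0 0; 0.1 0.02 -0.33 0 0 0 0; 0.14 0.028 -0.342 0 0 0 0; 0.18 0.036 -0.342 0 0 0 0; 0.22 0.044 -0.342 0 0 0 0"
}}

```text
time_s: 23.0
ee_pos: [533.3, -107.7, 345.8]
ee_rot: [-180.0, -0.0, 92.7]
force: [0.1, 0.3, -0.5]
gripper_width: 35.2
gripper_force: 20.0
```

{"method": "send_rows", "body": {
  "targets": "0.04 0.007 0 0 0 0 0; 0.08 0.014 0 0 0 0 0; 0.12 0.021 0 0 0 0 0; 0.15 0.027 0 0 0 0 0; 0.168 0.03 0 0 0 0 0; 0.17 0.0305 0.01 0 0 0 0; 0.17 0.0305 0.01 0 0 0 0; 0.17 0.0305 0.01 0 0 0 0"
}}

```text
time_s: 23.67
ee_pos: [554.9, 61.4, 333.5]
ee_rot: [-179.7, -0.0, 92.7]
force: [0.3, -0.7, -0.7]
gripper_width: 35.5
gripper_force: 20.0
```

```bash
python3 go.py 555.6 62.3 305 92.7
```

```text
t 23.7 at [554.9  61.4 333.5] [-179.7   -0.    92.7] w 35.5 q [ 5. 14. 79.  0. 88.  2.]
0.0009 0.0009 0.0285 | -0.3 -0.0 0.0 | 28 mm
```

{"method": "send_rows", "body": {
  "targets": "0 0 0.029 0 0 0 0; 0 0 0.029 0 0 0 0; 0 0 0.029 0 0 0 0; 0 0 0.029 0 0 0 55; 0 0 0.029 0 0 0 55; 0 0 0.029 0 0 0 55; 0 0 0.029 0 0 0 55; 0 0 0 0 0 0 55; 0 0 -0.02 0 0 0 55; 0 0 -0.02 0 0 0 0; 0 0 -0.02 0 0 0 0; 0 0 -0.02 0 0 0 0"
}}

```text
time_s: 24.67
ee_pos: [555.3, 62.2, 353.8]
ee_rot: [-179.7, -0.1, 92.7]
force: [0.0, 0.7, -0.9]
gripper_width: 32.8
gripper_force: 0.0
```

```bash
python3 - <<'E'
from lip import *
print(world(-87,-112))
E
python3 go.py 463.4 -53.7 281 92.7
```

```text
[473.88508906 -53.61138307]
t 24.7 at [555.3  62.2 353.8] [-1.797e+02 -1.000e-01  9.270e+01] w 32.8 q [ 5. 14. 76.  0. 90.  2.]
-0.1115 -0.097 0.0731 | -0.3 -0.1 0.0 | 165 mm
```

{"method": "send_rows", "body": {
  "targets": "-0.04 -0.02 0 0 0 0 0; -0.08 -0.04 0 0 0 0 0; -0.112 -0.06 0 0 0 0 0; -0.112 -0.087 0 0 0 0 0; -0.112 -0.087 0 0 0 0 0; -0.112 -0.087 0 0 0 0 0; -0.112 -0.087 0.04 0 0 0 0; -0.112 -0.087 0.073 0 0 0 0; -0.112 -0.087 0.073 0 0 0 0; -0.112 -0.087 0.073 0 0 0 0"
}}

```text
time_s: 25.5
ee_pos: [473.5, -53.0, 280.2]
ee_rot: [-179.6, -0.1, 92.8]
force: [0.8, -0.1, 0.4]
gripper_width: 0.7
gripper_force: 0.0
```

{"method": "send_rows", "body": {
  "targets": "0.02 0 0 0 0 0 0; 0.035 0 0 0 0 0 0; 0.05 0 0 0 0 0 0; 0.065 0 0 0 0 0 0; 0.08 0 0 0 0 0 0; 0.095 0 0 0 0 0 0; 0.11 0 0 0 0 0 0; 0.125 0 0 0 0 0 0; 0.138 0 0 0 0 0 0; 0.138 0 0 0 0 0 0"
}}

```text
time_s: 26.33
ee_pos: [469.2, 84.0, 284.5]
ee_rot: [179.9, 0.2, 92.9]
force: [0.3, -4.4, 0.4]
gripper_width: 0.6
gripper_force: 2.5
```

{"method": "send_rows", "body": {
  "targets": "0.002 0 0 0 0 0 0; 0.004 0 0 0 0 0 0; 0.006 0 0 0 0 0 0; 0.006 0 0 0 0 0 0"
}}

```text
time_s: 26.67
ee_pos: [469.2, 85.0, 284.6]
ee_rot: [179.9, 0.7, 92.8]
force: [0.8, -16.7, 1.4]
gripper_width: 0.9
gripper_force: 7.7
```

The lever is on its left stop. Retreat and go to the first bush.

{"method": "send_rows", "body": {
  "targets": "-0.03 0 0 0 0 0 45; -0.03 0 -0.04 0 0 0 45; -0.03 0 -0.08 0 0 0 45; -0.03 0 -0.08 0 0 0 45; -0.07 0 -0.08 0 0 0 45; -0.11 0.005 -0.08 0 0 0 45; -0.15 0.01 -0.08 0 0 0 45; -0.19 0.025 -0.08 0 0 0 45; -0.23 0.04 -0.08 0 0 0 45; -0.265 0.055 -0.08 0 0 0 45; -0.3 0.07 -0.07 0 0 0 45; -0.325 0.08 -0.04 0 0 0 45"
}}

```text
time_s: 27.67
ee_pos: [567.0, -234.9, 326.9]
ee_rot: [179.4, 0.3, 92.7]
force: [0.5, 0.1, -0.1]
gripper_width: 40.8
gripper_force: 0.0
```

```bash
python3 parts.py 8; python3 go.py 567 -252 60 92.7
```

```text
top
  px [418.8 243.3] area 1839 sat 46 xy [ 480.8 -328.2]
  px [396.  217.2] area 50 sat 27 xy [ 567.5 -252.3]
scene
  px [223.  264.5] area 72 sat 26 xy [ 566.2 -251.4]
  px [201.  275.1] area 70 sat 24 xy [ 569.6 -323. ]
red [([345.3, 208.0], 3), ([345.7, 220.3], 3)]
t 27.7667 [ 563.4 -233.9  317.3]
t 27.8 at [ 563.4 -233.9  317.3] [-1.795e+02 -1.000e-01  9.250e+01] w 41.1 q [-24.  19.  73.  -0.  88. -26.]
-0.0188 0.0049 0.2572 | -0.5 -0.1 -0.2 | 258 mm
```

{"method": "send_rows", "body": {
  "targets": "-0.019 0.005 0.04 0 0 0 45; -0.019 0.005 0.08 0 0 0 45; -0.019 0.005 0.12 0 0 0 45; -0.019 0.005 0.16 0 0 0 45; -0.019 0.005 0.2 0 0 0 45; -0.019 0.005 0.24 0 0 0 45; -0.019 0.005 0.255 0 0 0 45; -0.019 0.005 0.255 0 0 0 45; -0.019 0.005 0.255 0 0 0 45; -0.019 0.005 0.255 0 0 0 45"
}}

```text
time_s: 28.6
ee_pos: [570.0, -249.6, 69.1]
ee_rot: [179.9, 0.1, 92.8]
force: [0.3, -0.2, 0.3]
gripper_width: 41.1
gripper_force: 0.0
```

```bash
python3 go.py 567 -252 4 92.7
```

```text
t 28.6 at [ 570.  -249.6   69.1] [1.799e+02 1.000e-01 9.280e+01] w 41.1 q [-25.  29.  95.  -0.  56. -27.]
-0.0021 -0.0032 0.0651 | 0.1 0.1 0.1 | 65 mm
```

{"method": "send_rows", "body": {
  "targets": "-0.002 -0.003 0.03 0 0 0 45; -0.002 -0.003 0.063 0 0 0 45; -0.002 -0.003 0.063 0 0 0 45; -0.002 -0.003 0.063 0 0 0 45; -0.002 -0.003 0.063 0 0 0 0; -0.002 -0.003 0.063 0 0 0 0; -0.002 -0.003 0.063 0 0 0 0; -0.002 -0.003 0.063 0 0 0 0; -0.002 -0.003 0.063 0 0 0 0; -0.002 -0.003 0.063 0 0 0 0; -0.002 -0.003 0.063 0 0 0 0",
  "grip_force": 25
}}

```text
time_s: 29.52
ee_pos: [565.5, -251.7, 5.1]
ee_rot: [-180.0, 0.0, 92.7]
force: [0.9, 1.4, 6.2]
gripper_width: 22.6
gripper_force: 25.0
```

```bash
python3 go.py 555.6 62.3 345 92.7
```

```text
t 29.5 at [ 565.5 -251.7    5.1] [-180.     0.    92.7] w 22.6 q [-25.  33.  98.  -0.  49. -28.]
0.3141 0.0049 -0.3399 | -0.0 0.0 0.0 | 463 mm
```

{"method": "send_rows", "body": {
  "targets": "0 0 -0.04 0 0 0 0; 0 0 -0.08 0 0 0 0; 0 0 -0.12 0 0 0 0; 0 0 -0.16 0 0 0 0; 0.01 0 -0.2 0 0 0 0; 0.02 0 -0.24 0 0 0 0; 0.04 0 -0.275 0 0 0 0; 0.06 0 -0.31 0 0 0 0; 0.08 0.001 -0.34 0 0 0 0; 0.12 0.002 -0.34 0 0 0 0; 0.16 0.003 -0.34 0 0 0 0; 0.2 0.003 -0.34 0 0 0 0"
}}

```text
time_s: 30.52
ee_pos: [558.5, -50.4, 344.4]
ee_rot: [-179.9, -0.1, 92.7]
force: [0.2, 0.6, -1.3]
gripper_width: 23.3
gripper_force: 25.0
```

{"method": "send_rows", "body": {
  "targets": "0.04 0 0 0 0 0 0; 0.08 0.001 0 0 0 0 0; 0.105 0.002 0 0 0 0 0; 0.114 0.002 0 0 0 0 0; 0.114 0.002 0.01 0 0 0 0; 0.114 0.002 0.01 0 0 0 0; 0.114 0.002 0.01 0 0 0 0"
}}

```text
time_s: 31.1
ee_pos: [555.0, 60.8, 332.5]
ee_rot: [-179.7, -0.0, 92.6]
force: [-0.4, -0.0, -1.4]
gripper_width: 23.3
gripper_force: 25.0
```

```bash
python3 go.py 555.6 62.3 305 92.7
```

```text
t 31.1 at [555.   60.8 332.5] [-179.7   -0.    92.6] w 23.3 q [ 5. 14. 79.  0. 87.  2.]
0.0015 0.0008 0.0275 | -0.3 -0.0 -0.1 | 28 mm
```

{"method": "send_rows", "body": {
  "targets": "0 0 0.028 0 0 0 0; 0 0 0.028 0 0 0 0; 0 0 0.028 0 0 0 0; 0 0 0.028 0 0 0 45; 0 0 0.028 0 0 0 45; 0 0 0.028 0 0 0 45; 0 0 0.028 0 0 0 45; 0 0 0 0 0 0 45; 0 0 -0.015 0 0 0 45; -0.04 0 -0.015 0 0 0 45; -0.08 0 -0.015 0 0 0 45; -0.12 0 -0.015 0 0 0 45"
}}

```text
time_s: 32.1
ee_pos: [561.5, -58.4, 349.3]
ee_rot: [-179.9, -0.0, 92.9]
force: [0.9, 0.4, -0.0]
gripper_width: 40.9
gripper_force: 0.0
```

{"method": "send_rows", "body": {
  "targets": "-0.04 0 0 0 0 0 45; -0.08 0 0 0 0 0 45; -0.12 0 0 0 0 0 45; -0.16 0 0 0 0 0 45; -0.2 0 0.02 0 0 0 45; -0.235 0 0.04 0 0 0 45; -0.235 0 0.04 0 0 0 45; -0.235 0 0.04 0 0 0 45"
}}

```text
time_s: 32.77
ee_pos: [571.6, -294.0, 306.0]
ee_rot: [-179.6, -0.2, 92.5]
force: [-1.2, 0.2, 1.3]
gripper_width: 41.3
gripper_force: 0.0
```

```bash
python3 parts.py 9; python3 go.py 569.5 -323 60 92.7
```

```text
top
  px [417.1 217.1] area 49 sat 26 xy [ 569.8 -324.2]
  px [428.9 258.5] area 318 sat 49 xy [ 431.1 -361.3]
scene
  px [197.9 222.3] area 112 sat 63 xy [ 387.8 -268.7]
  px [201.  275.1] area 70 sat 24 xy [ 569.6 -323. ]
red [([345.8, 208.5], 4), ([345.7, 220.3], 3)]
t 32.8667 [ 572.6 -291.9  308.7]
t 32.9 at [ 572.6 -291.9  308.7] [-1.799e+02 -1.000e-01  9.270e+01] w 40.9 q [-28.  23.  70.   0.  88. -31.]
-0.0314 -0.0039 0.2486 | -0.1 -0.1 0.0 | 251 mm
```

{"method": "send_rows", "body": {
  "targets": "-0.032 -0.006 0.04 0 0 0 45; -0.032 -0.006 0.08 0 0 0 45; -0.032 -0.006 0.12 0 0 0 45; -0.032 -0.006 0.16 0 0 0 45; -0.032 -0.006 0.2 0 0 0 45; -0.032 -0.006 0.24 0 0 0 45; -0.032 -0.006 0.25 0 0 0 45; -0.032 -0.006 0.25 0 0 0 45; -0.032 -0.006 0.25 0 0 0 45; -0.032 -0.006 0.25 0 0 0 45"
}}

```text
time_s: 33.7
ee_pos: [569.4, -325.1, 61.7]
ee_rot: [179.9, 0.1, 92.8]
force: [0.2, 0.5, 0.4]
gripper_width: 40.9
gripper_force: 0.0
```

```bash
python3 go.py 569.5 -323 4 92.7
```

```text
t 33.7 at [ 569.4 -325.1   61.7] [1.799e+02 1.000e-01 9.280e+01] w 40.9 q [-31.  32.  90.  -0.  58. -33.]
0.0022 0.0 0.0577 | 0.1 0.1 0.1 | 58 mm
```

{"method": "send_rows", "body": {
  "targets": "0.001 0 0.03 0 0 0 45; 0.001 0 0.056 0 0 0 45; 0.001 0 0.056 0 0 0 45; 0.001 0 0.056 0 0 0 45; 0.001 0 0.056 0 0 0 0; 0.001 0 0.056 0 0 0 0; 0.001 0 0.056 0 0 0 0; 0.001 0 0.056 0 0 0 0; 0.001 0 0.056 0 0 0 0; 0.001 0 0.056 0 0 0 0; 0.001 0 0.056 0 0 0 0",
  "grip_force": 25
}}

```text
time_s: 34.62
ee_pos: [567.8, -323.9, 3.9]
ee_rot: [-180.0, 0.0, 92.7]
force: [0.5, 1.1, 7.0]
gripper_width: 23.0
gripper_force: 25.0
```

```bash
python3 go.py 555.6 62.3 345 92.7
```

```text
t 34.6 at [ 567.8 -323.9    3.9] [-180.     0.    92.7] w 23.0 q [-31.  36.  93.  -0.  51. -33.]
0.3862 0.0059 -0.3413 | -0.0 0.0 0.0 | 515 mm
```

{"method": "send_rows", "body": {
  "targets": "0 0 -0.04 0 0 0 0; 0 0 -0.08 0 0 0 0; 0 0 -0.12 0 0 0 0; 0 0 -0.16 0 0 0 0; 0.02 0 -0.195 0 0 0 0; 0.04 0 -0.23 0 0 0 0; 0.06 0 -0.265 0 0 0 0; 0.08 0.001 -0.3 0 0 0 0; 0.1 0.002 -0.33 0 0 0 0; 0.14 0.003 -0.341 0 0 0 0; 0.18 0.004 -0.341 0 0 0 0; 0.22 0.004 -0.341 0 0 0 0"
}}

```text
time_s: 35.62
ee_pos: [561.2, -102.4, 344.7]
ee_rot: [-179.9, -0.0, 92.7]
force: [1.3, -0.4, -0.5]
gripper_width: 23.0
gripper_force: 25.0
```

{"method": "send_rows", "body": {
  "targets": "0.04 0 0 0 0 0 0; 0.08 0.001 0 0 0 0 0; 0.12 0.002 0 0 0 0 0; 0.15 0.002 0 0 0 0 0; 0.166 0.002 0 0 0 0 0; 0.166 0.002 0.01 0 0 0 0; 0.166 0.002 0.01 0 0 0 0; 0.166 0.002 0.01 0 0 0 0"
}}

```text
time_s: 36.28
ee_pos: [555.0, 61.3, 332.6]
ee_rot: [-179.7, -0.0, 92.7]
force: [0.6, 0.2, -0.8]
gripper_width: 23.2
gripper_force: 25.0
```

```bash
python3 go.py 555.6 62.3 305 92.7
```

```text
t 36.3 at [555.   61.3 332.6] [-179.7   -0.    92.7] w 23.2 q [ 5. 14. 79.  0. 87.  2.]
0.001 0.0008 0.0276 | -0.3 -0.0 -0.0 | 28 mm
```

Release, then withdraw toward the robot's right, clear of the views.

{"method": "send_rows", "body": {
  "targets": "0 0 0.028 0 0 0 0; 0 0 0.028 0 0 0 0; 0 0 0.028 0 0 0 0; 0 0 0.028 0 0 0 45; 0 0 0.028 0 0 0 45; 0 0 0.028 0 0 0 45; 0 0 0.028 0 0 0 45; 0 0 0 0 0 0 45; 0 0 -0.015 0 0 0 45; -0.04 -0.01 -0.015 0 0 0 45; -0.08 -0.02 -0.015 0 0 0 45; -0.12 -0.03 -0.015 0 0 0 45"
}}

```text
time_s: 37.28
ee_pos: [531.2, -59.9, 349.2]
ee_rot: [-179.9, -0.0, 92.9]
force: [1.3, -0.4, -0.0]
gripper_width: 40.8
gripper_force: 0.0
```

{"method": "send_rows", "body": {
  "targets": "-0.04 -0.01 0 0 0 0 45; -0.08 -0.02 0 0 0 0 45; -0.12 -0.04 0 0 0 0 45; -0.16 -0.06 0 0 0 0 45; -0.2 -0.08 0 0 0 0 45; -0.235 -0.1 0 0 0 0 45; -0.27 -0.12 0 0 0 0 45; -0.3 -0.14 0 0 0 0 45; -0.33 -0.16 0 0 0 0 45; -0.36 -0.18 0 0 0 0 45; -0.36 -0.18 0 0 0 0 45; -0.36 -0.18 0 0 0 0 45"
}}

```text
time_s: 38.28
ee_pos: [367.7, -428.6, 348.6]
ee_rot: [-179.8, -0.1, 92.5]
force: [0.3, 1.3, -0.8]
gripper_width: 41.0
gripper_force: 0.0
```

```bash
python3 parts.py 10
python3 - <<'E'
from h import *
t=load("top10.pkl");s=load("scene10.pkl")
a=cv2.resize(t["image"][180:255,240:340],(533,400),interpolation=2);b=cv2.resize(t["image"][150:290,360:460],(266,400)[:2],interpolation=2)
c=cv2.resize(s["image"][140:260,240:400],(266,200),interpolation=2)
cv2.imwrite("pics/e1.png",np.hstack([cv2.resize(t["image"][175:275,200:360],(480,300),interpolation=2),cv2.resize(s["image"][140:260,260:388],(320,300),interpolation=2)]))
E
```

```text
top
scene
red [([345.8, 208.5], 4), ([345.7, 220.3], 3)]
t 38.3833 [ 368.9 -426.8  348.8]
```

View pics/e1.png

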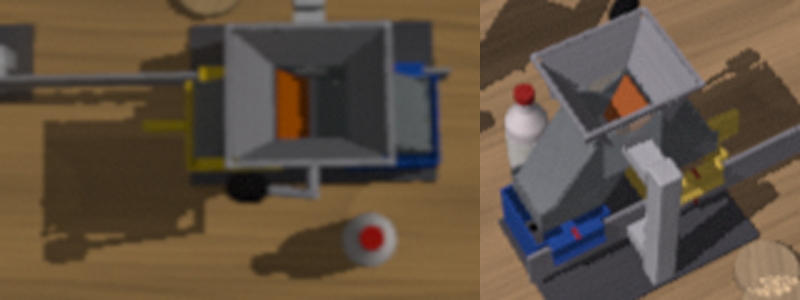

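The last look shows an empty mat and hopper, nothing on the bench, the bin's lip line (scene crop (695,172)) over the rail mark (694,200), and a bush visible in the blue bin (530,228). I'm handing it in.

```bash
python3 -c "
from workcell import env
print(env.job_done())"
```

```text
the job is handed in; nothing more can be done
None
```

I handed the job in at about 38 s: the yellow bin hangs at the red mark (about 2 mm off by camera), and two blanks and two bushes went through the hopper with the lever on the proper side. The mat, hopper and bench were clear in the last pictures, but the spouts hide most of both bins, so I didn't see every part land, and the hand-in returned no verdict.

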